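# Gauge a planed slat with the ratchet thimble

### The job

Take the thickness of the planed wooden slat on the bench thickness gauge: lay the slat on the gauge's sloping bed, flat, its long edge square against the fence and its middle under the spindle. Then turn the ratchet knob at the end of the thimble clockwise until the spindle comes down on the slat and the ratchet slips, and let it slip through a good quarter turn so that the measuring pressure is right; never force the spindle down harder than the ratchet does. Leave the slat held like that for the reading, let go, and do not disturb the plane, pencil, square and brush.

Things in the scene. Friction and masses are not known exactly. Their poses are not given: they have to be found in the camera images.
- slat: The work: plain planed slat of pale wood, 35 x 200 x 12 mm (x width, y length, z thickness), about 0.055 kg. Origin: centre of its underside. Starts flat on the bench, left or right of the gauge, roughly along world y (not the one far back by the wall). Grip it across the 35 mm, near one end (some 70 to 80 mm from its middle), so that the fingers pass beside the gauge.
- slat_mid (a point): Centre of the slat: middle of its length and width, 6 mm above its underside.
- gauge: Bench thickness gauge, a grey casting fixed to the bench; it stands elsewhere and turned a little in each run. Foot 158 (x) x 116 (y) x 16 mm, from x -57 to +101 mm; origin at bench height under the middle of the bed. Its -x side faces the robot. A C-shaped arm rises behind the bed and carries the micrometer head over it.
- gauge_bed: Sloping steel bed, 90 mm wide (own y -45 to +45). Origin: on its surface under the spindle, 90 mm above the bench. Own z = square off the bed, leaning 35 degrees from vertical towards the robot; own x = up the slope, away from the robot. Column face at x +36 mm; over-arm at z 46 to 84 mm within 20 mm of y = 0. Beside the bed is free space: the slat's ends stick out past it.
- gauge_fence (a point): Middle of the upper edge of the fence, the steel ledge along the bed's lower side: 84 mm long (gauge_bed y -42 to +42), 8 mm high over the bed, face at gauge_bed x -17.7 mm, so a slat that touches it has its centre line at x about 0. The slat does not surely slide down to it by itself: push it lightly home (about 5 N).
- gauge_knob_top (a point): Centre of the outer end of the ratchet knob, the knurled steel knob (28 mm diameter, 30 mm long) at the free end of the head: on the gauge_bed z axis at z 170 mm, reaching from there down to z 140. It turns about that axis and does not move along it. Fingers go over it along the axis, tilted 35 degrees. Below it: thimble, 34 mm diameter, z 109 to 138 mm; sleeve, 25 mm.
- gauge_knob (a joint): Slip of the ratchet, rad: how far the knob has turned clockwise (looking down on its end) against the thimble; 0 at the start. Below about 0.04 N m knob and thimble turn together; once the slat stops the spindle (pressing it with about 12 N) the knob slips smoothly on and this value grows. It does not spring back when let go.
- gauge_spindle_face (a point): Centre of the spindle's flat lower end, 12 mm diameter, on the gauge_bed z axis. It starts 18.5 to 22.5 mm above the bed. Turning knob or thimble clockwise lowers it, without turning it, by 12 mm per turn (1.9 mm per rad): 3.4 to 5.5 rad bring it down on the slat. Thread friction keeps it where it is left.
- gauge_spindle: The spindle, a steel rod of 13 mm diameter that slides along the gauge_bed z axis; its origin lies on that axis, 30 mm below the spindle's face.
- plane: Bystander: block plane, blue with a pale knob, 42 x 162 x 52 mm, on the side of the gauge where the slat is not. Origin: centre of its underside.
- pencil: Bystander: flat carpenter's pencil, 14 x 168 x 9 mm, on the bench between robot and gauge. Origin: centre of its underside.
- square: Bystander: try square, 195 x 120 x 16 mm, on the bench to the right. Origin: centre of its underside.
- brush: Bystander: glue brush, 26 x 189 x 19 mm, on the bench to the left, behind. Origin: centre of its underside.
Things that resemble listed ones, but are neither listed nor needed, are in the scene too. There is more than one size of the gauge; the job needs the larger.

How it is judged:
By the outcome, as a careful person would: the job done as asked, in the order asked, and still so for the second after the job is handed in, with the robot touching nothing.
It also fails if it takes over 72 s, if anything falls off the work surface, if the arm or the gripper's body presses on something with over 40 N, if the wrist force passes 120 N, or if a joint passes its speed limit or range.

### The arm

A 7-joint arm with a two-finger parallel gripper is mounted at the origin on a cart in front of the work surface, level with it; the furniture and walls round the work are solid. World frame = base frame: x ahead of the robot, y to its left, z up, the work surface at z = 0. Lengths are in m, angles in rad, forces in N, time in s.
With the tool pointing down it reaches from about 0.35 to 0.9 m from the base axis. Payload 19.9 kg.
Tool frame: the origin (TCP) lies on the centre line of the jaws, within the pads' length; the fingertips stand 19 mm ahead of it and the grasp point (between the pads) is the TCP; z points along the fingers, y is the line along which they close (so a half turn about z gives the same grasp; the last joint's range is limited). The gripper opens to 85 mm and grips with 20 to 120 N. Pads are 22 mm wide; open, the fingers measure 114 mm over their backs; the gripper's body (76 mm by 85 mm) begins 54 mm behind the grasp point. The pads swing forward as they close: fully open they stand 13 mm farther back than shut.
Start: joints at [1.099, 0.417, -0.01, 1.614, 0.005, 1.111, -0.053], TCP at [0.26, -0.568, 0.25] pointing down, gripper open.
Joint ranges: [-2.81, 2.81], [-0.39, 2.02], [-1.27, 1.25], [0.06, 2.57], [-1.19, 4.33], [0.19, 2], [-2.82, 2.82]. Speed limits (rad/s): [1.89, 1.89, 2.39, 2.39, 3.01, 3.01, 3.01].

### API

Orientations are given as a unit quaternion [w, x, y, z].
In Python, from plant import observe, get_image, finish_job gives the robot as it stands. The module is installed in compiled form; this text tells all that it offers.
- The arm moves only by the tool play_rows, never from a script. Its arguments are lists of equal length, an entry for each row: "translation": the shift along the tool's x, y, z in cm, a list of three; "delta_rot": the turn, a rotation vector about the tool's x, y, z in rad, a list of three. In form: {"translation": [[tx, ty, tz], ...], "delta_rot": [[ax, ay, az], ...]}. A call has 1 to 20 rows; each row shifts and turns the commanded pose from where the row before left it, along the tool's axes as they then stand; what a row does not reach is not made up. A row lasts 1/12 s, in which the tool goes at most 41.7 mm and 7.16 degrees, less where a joint would pass 70% of its speed; a pose out of reach is approached as far as the arm can. A call is refused whole if a number of a shift passes 4.17 or a number of a turn 0.125, either way. A call with a gripper value outside its range is refused whole. "fingers" is the finger opening in cm, from 0 to 8.54, set as the call begins (left out, the last holds). The fingers move at their own pace and stop on an object; "grip_force" is the grip in N (left out, the last holds). Time passes only in rows, so rows that do not move let the fingers close. It gives the time, the measured TCP pose, the force and the opening at its end, in the units of the state.
- observe(): the state, without advancing time (a new reading comes with each control period).
- get_image(name): name is "scene" or "side" or "wrist"; returns a dict with "image" (400x640x3 uint8, red, green, blue), "vertical_fov" (degrees; the focal length in pixels is half the picture's height over the tangent of half this angle, whatever the lens; pixels are square), "cx", "cy" (the principal point, pixels), "rvec" (rotation vector, rad) and "tvec" (3), from world to camera coordinates, as OpenCV has them; the wrist camera has in their place "mount" (4x4, takes a point from camera to tool coordinates, whose origin is the TCP and whose axes are the flange's). Camera axes: x right, y down, z forward; pixel columns grow to the right and rows downward; lengths in m; the calibration is good to about 2 mm. A picture is of the moment at which its call begins: read the wrist's pose just before it. There is no depth.
- finish_job(): hands the job in, once; it reports no verdict.
The state is a dict: "clock": time; "joints": joint angles; "dq": joint speeds; "joint_torque": joint torques, N m; "position": TCP position; "eef_rot": TCP orientation; "ft_force": force on the tool from outside, world axes, zero at the start; "ft_torque": the same for the moment, N m; "grip_width": finger opening in m.
Only numpy, scipy, OpenCV 4.12 (cv2) and the standard library are available. Lean on these libraries where they do the work, as an engineer would, in place of code of your own. Each camera call takes 0.05 s, during which the arm holds its last target. There are 200 camera calls.

## Working session

There is one attempt and no reset: what is moved stays moved. The work goes in short steps, Python scripts to look and compute and a tool call to move; the robot and the scene stay as the last step left them, time stands still between calls to the robot, and variables do not carry over. Pictures are saved under pics/ and viewed, on a budget of 10 in all, crops included, one or two more only if the job needs it, and the job is handed in when it is done.

Besides the shell and the picture viewer there is one more tool, called by a JSON object that holds its "op" and its "data". play_rows: Moves the arm, as the interface text tells. Its arguments: {"type":"object","properties":{"translation":{"type":"array"},"delta_rot":{"type":"array"},"fingers":{"type":"number"},"grip_force":{"type":"number"}},"required":["translation","delta_rot"]}

```bash
mkdir -p pics; cat > h.py <<'E'
import numpy as np,cv2
from plant import observe,get_image
from scipy.spatial.transform import Rotation as R
def q2m(q): return R.from_quat([q[1],q[2],q[3],q[0]]).as_matrix()
def cam(name):
    s=observe(); d=get_image(name); im=d["image"]; h=im.shape[0]
    f=h/2/np.tan(np.radians(d["vertical_fov"])/2)
    if name=="wrist":
        T=np.eye(4);T[:3,:3]=q2m(s["eef_rot"]);T[:3,3]=s["position"]; M=T@np.array(d["mount"])
        C,A=M[:3,3],M[:3,:3]
    else:
        Rm=cv2.Rodrigues(np.array(d["rvec"],float))[0]; A=Rm.T; C=-A@np.array(d["tvec"],float).ravel()
    return dict(im=im,f=f,cx=d["cx"],cy=d["cy"],C=C,A=A)
def ray(c,u,v):
    r=c["A"]@np.array([(u-c["cx"])/c["f"],(v-c["cy"])/c["f"],1]); return r/np.linalg.norm(r)
def onz(c,u,v,z):
    r=ray(c,u,v); return c["C"]+r*(z-c["C"][2])/r[2]
def proj(c,P):
    p=c["A"].T@(np.array(P)-c["C"]); return np.array([c["f"]*p[0]/p[2]+c["cx"],c["f"]*p[1]/p[2]+c["cy"]])
def tri(c1,p1,c2,p2):
    r1,r2=ray(c1,*p1),ray(c2,*p2)
    k=np.linalg.lstsq(np.c_[r1,-r2],c2["C"]-c1["C"],rcond=None)[0]
    a,b=c1["C"]+k[0]*r1,c2["C"]+k[1]*r2
    return (a+b)/2,np.linalg.norm(a-b)
def save(c,n): cv2.imwrite(f"pics/{n}.png",c["im"][:,:,::-1])
import pickle
E
python3 - <<'E'
from h import *
for n in("scene","side"):
    c=cam(n);save(c,n+"0");pickle.dump(c,open(n+"0.pkl","wb"));print(n,c["C"].round(3),c["A"][:,2].round(2),c["im"].shape,c["f"],c["cx"],c["cy"])
print(observe())
E
```

```text
scene [0.182 0.67  1.093] [ 0.29 -0.57 -0.77] (400, 640, 3) 481.8411998999199 327.1537821150468 197.17900954328965
side [ 0.209 -1.065  0.641] [ 0.31  0.86 -0.41] (400, 640, 3) 468.2688105660866 313.9845673684679 204.36349854412475
{'clock': 0.1, 'joints': array([ 1.0994861 ,  0.41791583, -0.01033564,  1.61411613,  0.00472964,
        1.11072945, -0.05298468]), 'dq': array([ 0.00038446, -0.00205639,  0.00099596, -0.00172679,  0.00112356,
       -0.00089065, -0.00142633]), 'joint_torque': array([ 1.31828216e-03, -8.65827513e+01,  6.80284370e-01, -4.35636628e+01,
        1.92911056e-02,  5.01971270e-03,  2.93481924e-05]), 'position': array([ 0.26031345, -0.56787637,  0.24972081]), 'eef_rot': array([-5.46475335e-04,  9.76989400e-01,  2.13287092e-01, -1.71139273e-04]), 'ft_force': array([ 0.13200142,  0.92450826, -0.25618321]), 'ft_torque': array([-0.03141554,  0.00961733,  0.04274224]), 'grip_width': 0.08553416606105142}
```

View pics/scene0.png

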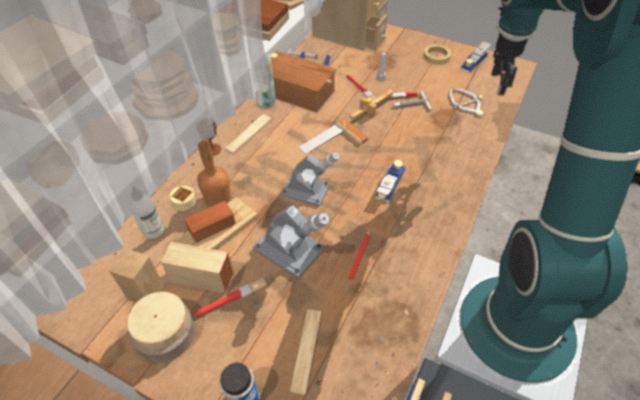

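View pics/side0.png

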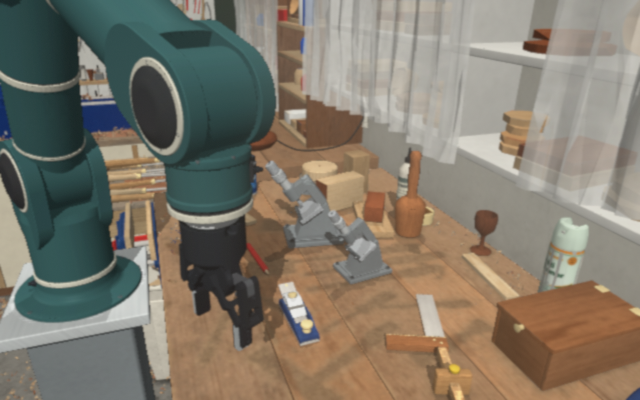

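The scene view shows these candidates:
- **Slat:** (306,352) lies by the gauge. The others are (248,133) far back by the wall and (230,228) under the red block.
- **Gauge:** (290,240) looks larger than (307,183).

I'll check both choices in one crop.

```bash
python3 - <<'E'
from h import *
c=pickle.load(open("scene0.pkl","rb"));d=pickle.load(open("side0.pkl","rb"))
a=cv2.resize(c["im"][140:400,230:390],None,fx=2.3,fy=2.3,interpolation=cv2.INTER_CUBIC)
b=cv2.resize(d["im"][140:290,250:400],None,fx=2.8,fy=2.8,interpolation=cv2.INTER_CUBIC)
o=np.zeros((600,800,3),np.uint8);o[:a.shape[0],:a.shape[1]]=a;o[:b.shape[0],375:375+b.shape[1]]=b
cv2.imwrite("pics/crop1.png",o[:,:,::-1])
hsv=cv2.cvtColor(c["im"],cv2.COLOR_RGB2HSV); print(hsv[352,306],hsv[352,290],hsv[330,330])
E
```

```text
[ 18  80 211] [ 14 119 146] [ 14 109 136]
```

View pics/crop1.png

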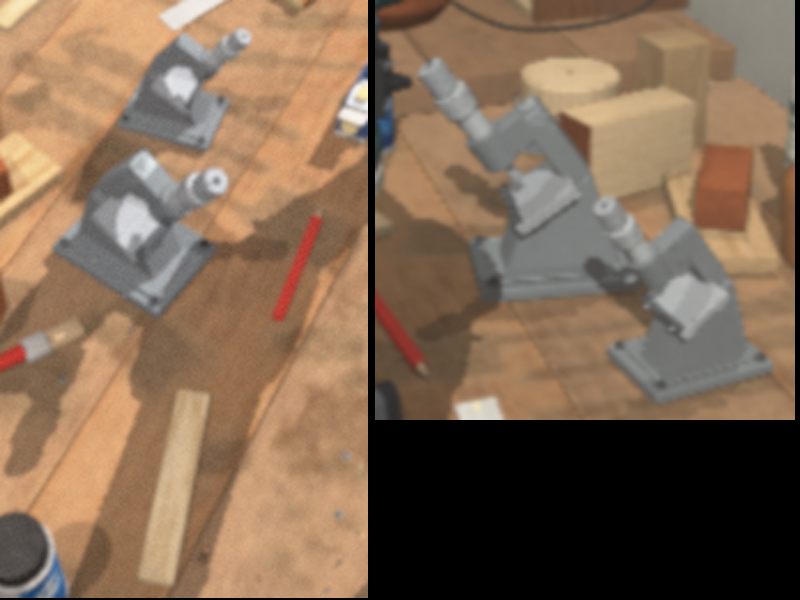

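The crop confirms it: the slat is at scene (306,352), plain pale wood. The larger gauge is the nearer one, with its knob end at scene (324,219) and side (270,164). Next I'll measure them.

```bash
python3 - <<'E'
from h import *
c=pickle.load(open("scene0.pkl","rb"));d=pickle.load(open("side0.pkl","rb"))
hsv=cv2.cvtColor(c["im"],cv2.COLOR_RGB2HSV)
m=cv2.inRange(hsv,(12,40,150),(28,105,255));m[:300]=0;m[:,:280]=0;m[:,335:]=0
m=cv2.morphologyEx(m,cv2.MORPH_OPEN,np.ones((3,3)))
k=max(cv2.findContours(m,0,1)[0],key=cv2.contourArea)[:,0]
P=np.array([onz(c,u,v,.012)[:2] for u,v in k.astype(float)])
r=cv2.minAreaRect((P*1000).astype(np.float32));print("slat",r,cv2.boxPoints(r).round(0).tolist())
K,e=tri(c,(324.3,218.7),d,(269.6,163.9));print("knobtop",K,e)
for n,q in dict(left=(253.9,245.7),near=(297.4,274.8),right=(323.5,247.8)).items(): print(n,onz(c,*q,.016))
# small gauge knob
print("small",tri(c,(335,156.5),d,(332,213)))
# foot dir hypothesis
E
```

```text
slat ((424.70013427734375, 290.4906921386719), (37.87778854370117, 204.34349060058594), 17.302080154418945) [[376.0, 382.0], [437.0, 187.0], [473.0, 199.0], [412.0, 394.0]]
knobtop [0.48710342 0.07903974 0.22735976] 0.0049689425905691
left [0.68501104 0.10361827 0.016     ]
near [0.53699456 0.1288584  0.016     ]
right [0.51542028 0.02425282 0.016     ]
small (array([ 0.57473193, -0.15509095,  0.17643156]), np.float64(0.004308951524122886))
```

```bash
cat >> h.py <<'E'
def down(yaw):  # tool z down, tool y at given yaw
    y=np.array([np.cos(yaw),np.sin(yaw),0]);z=np.array([0,0,-1.]);return np.c_[np.cross(y,z),y,z]
YAW=np.radians(-10.5); O=np.array([.583,.0613,.09])
def bed(yaw=None):
    yaw=YAW if yaw is None else yaw
    g=np.array([np.cos(yaw),np.sin(yaw),0]);u=np.array([0,0,1.]);s,c=np.sin(np.radians(35)),np.cos(np.radians(35))
    z=-s*g+c*u;x=c*g+s*u;return np.c_[x,np.cross(z,x),z]
def btool(roll=0):  # tool pose square to the bed, tool x=bed y, y=bed x
    B=bed();return np.c_[B[:,1],B[:,0],-B[:,2]]@R.from_rotvec([0,0,roll]).as_matrix()
def bp(*p): return O+bed()@np.array(p,float)
def plan(wps,v=.038,w=.12):
    s=observe();p,A=np.array(s["position"]),q2m(s["eef_rot"]);T,D=[],[]
    for P,B in wps:
        P=np.array(P,float);rv=R.from_matrix(A.T@B).as_rotvec()
        n=max(1,int(np.ceil(max(np.linalg.norm(P-p)/v,np.linalg.norm(rv)/w))))
        d=(rv/n).round(3)
        for i in range(n):
            t=(A.T@((P-p)/(n-i))*100).round(2);T.append(t.tolist());D.append(d.tolist())
            p=p+A@t/100;A=A@R.from_rotvec(d).as_matrix()
    print(len(T),"rows");print(T);print(D)
def st():
    s=observe();print("t",s["clock"],"p",np.round(s["position"],4),"F",np.round(s["ft_force"],1),"M",np.round(s["ft_torque"],2),"w",round(s["grip_width"],4),"q",np.round(s["joints"],2));return s
E
python3 - <<'E'
from h import *
A=down(np.radians(17.3))
plan([((.42,-.2,.40),down(np.radians(-25))),((.45,.15,.40),down(np.radians(10))),((.402,.362,.16),A)])
print(bp(0,0,170),btool())
E
```

```text
31 rows
[[2.49, -2.23, -1.25], [2.61, -2.08, -1.25], [2.73, -1.93, -1.25], [2.84, -1.76, -1.25], [2.94, -1.59, -1.25], [3.03, -1.41, -1.25], [3.11, -1.23, -1.25], [3.18, -1.05, -1.25], [3.23, -0.86, -1.25], [3.28, -0.67, -1.25], [3.31, -0.47, -1.25], [3.33, -0.28, -1.25], [3.3, -1.2, 0.0], [3.37, -0.99, 0.0], [3.42, -0.78, 0.0], [3.47, -0.58, 0.0], [3.49, -0.36, 0.01], [3.51, -0.15, 0.0], [3.51, 0.07, 0.01], [3.5, 0.28, 0.0], [3.48, 0.49, 0.01], [3.45, 0.7, 0.0], [2.41, -0.11, 2.67], [2.41, -0.07, 2.67], [2.41, -0.04, 2.67], [2.41, -0.01, 2.67], [2.41, 0.03, 2.67], [2.41, 0.06, 2.67], [2.41, 0.09, 2.67], [2.41, 0.13, 2.67], [2.41, 0.16, 2.67]]
[[-0.0, -0.0, -0.059], [-0.0, -0.0, -0.059], [-0.0, -0.0, -0.059], [-0.0, -0.0, -0.059], [-0.0, -0.0, -0.059], [-0.0, -0.0, -0.059], [-0.0, -0.0, -0.059], [-0.0, -0.0, -0.059], [-0.0, -0.0, -0.059], [-0.0, -0.0, -0.059], [-0.0, -0.0, -0.059], [-0.0, -0.0, -0.059], [-0.0, -0.0, -0.061], [-0.0, -0.0, -0.061], [-0.0, -0.0, -0.061], [-0.0, -0.0, -0.061], [-0.0, -0.0, -0.061], [-0.0, -0.0, -0.061], [-0.0, -0.0, -0.061], [-0.0, -0.0, -0.061], [-0.0, -0.0, -0.061], [-0.0, -0.0, -0.061], [-0.0, -0.0, -0.014], [-0.0, -0.0, -0.014], [-0.0, -0.0, -0.014], [-0.0, -0.0, -0.014], [-0.0, -0.0, -0.014], [-0.0, -0.0, -0.014], [-0.0, -0.0, -0.014], [-0.0, -0.0, -0.014], [-0.0, -0.0, -0.014]]
[-95.2922138   17.83072056 139.34584753] [[ 0.18223553  0.80543527  0.56397185]
 [ 0.98325491 -0.1492786  -0.104526  ]
 [ 0.          0.57357644 -0.81915204]]
```

{"op": "play_rows", "data": {"translation": [[2.5, -2.2, -1.25], [2.6, -2.1, -1.25], [2.7, -1.9, -1.25], [2.8, -1.8, -1.25], [2.9, -1.6, -1.25], [3.0, -1.4, -1.25], [3.1, -1.2, -1.25], [3.2, -1.0, -1.25], [3.2, -0.9, -1.25], [3.3, -0.7, -1.25], [3.3, -0.5, -1.25], [3.3, -0.3, -1.25], [3.3, -1.2, 0], [3.4, -1.0, 0], [3.4, -0.8, 0], [3.5, -0.6, 0], [3.5, -0.4, 0], [3.5, -0.1, 0]], "delta_rot": [[0, 0, -0.06], [0, 0, -0.06], [0, 0, -0.06], [0, 0, -0.06], [0, 0, -0.06], [0, 0, -0.06], [0, 0, -0.06], [0, 0, -0.06], [0, 0, -0.06], [0, 0, -0.06], [0, 0, -0.06], [0, 0, -0.06], [0, 0, -0.06], [0, 0, -0.06], [0, 0, -0.06], [0, 0, -0.06], [0, 0, -0.06], [0, 0, -0.06]]}}

```text
clock: 1.6
position: [0.4315, 0.0121, 0.4003]
eef_rot: [0.0, 0.727, 0.686, -0.0]
ft_force: [0.7, -0.2, -0.0]
grip_width: 0.0854
```

```bash
python3 - <<'E'
from h import *
st();c=cam("wrist");save(c,"w1");pickle.dump(c,open("w1.pkl","wb"))
print(c["C"],c["A"].round(2),proj(c,bp(0,0,.170)),proj(c,bp(0,0,0)))
A=down(np.radians(17.3))
plan([((.44,.17,.36),down(np.radians(10))),((.402,.362,.16),A)])
E
```

```text
t 1.6 p [0.4315 0.0121 0.4003] F [ 0.7 -0.2 -0. ] M [-0.02 -0.04  0.  ] w 0.0854 q [ 0.51 -0.05 -0.58  1.83 -0.03  1.35 -0.12]
[0.43552254 0.08533753 0.52510072] [[ 1.   -0.06 -0.02]
 [-0.06 -0.96 -0.29]
 [-0.    0.29 -0.96]] [375.11463138 102.51619267] [426.77120725 110.46607481]
13 rows
[[3.03, 0.02, 0.81], [3.03, 0.16, 0.81], [3.02, 0.29, 0.82], [3.01, 0.42, 0.81], [2.99, 0.55, 0.82], [2.44, -0.06, 2.5], [2.45, -0.02, 2.5], [2.44, 0.02, 2.5], [2.44, 0.06, 2.5], [2.44, 0.1, 2.5], [2.44, 0.14, 2.5], [2.44, 0.18, 2.5], [2.44, 0.23, 2.51]]
[[0.0, -0.0, -0.044], [0.0, -0.0, -0.044], [0.0, -0.0, -0.044], [0.0, -0.0, -0.044], [0.0, -0.0, -0.044], [0.0, -0.0, -0.016], [0.0, -0.0, -0.016], [0.0, -0.0, -0.016], [0.0, -0.0, -0.016], [0.0, -0.0, -0.016], [0.0, -0.0, -0.016], [0.0, -0.0, -0.016], [0.0, -0.0, -0.016]]
```

View pics/w1.png

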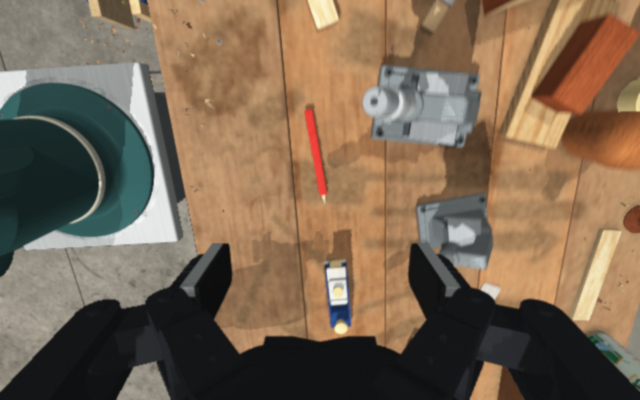

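The wrist view shows the gauge sharply: knob end at (376,102) against a predicted (375,102.5), and foot corners at about (383,66), (480,72), (372,138) and (470,146). I'll fit the yaw from these while moving on.

{"op": "play_rows", "data": {"translation": [[3, 0, 0.8], [3, 0.2, 0.8], [3, 0.3, 0.8], [3, 0.4, 0.8], [3, 0.6, 0.8], [2.4, -0.1, 2.5], [2.4, 0, 2.5], [2.4, 0, 2.5], [2.4, 0.1, 2.5], [2.4, 0.1, 2.5], [2.4, 0.1, 2.5], [2.4, 0.2, 2.5], [2.4, 0.2, 2.5], [0, 0, 0]], "delta_rot": [[0, 0, -0.044], [0, 0, -0.044], [0, 0, -0.044], [0, 0, -0.044], [0, 0, -0.044], [0, 0, -0.016], [0, 0, -0.016], [0, 0, -0.016], [0, 0, -0.016], [0, 0, -0.016], [0, 0, -0.016], [0, 0, -0.016], [0, 0, -0.016], [0, 0, 0]]}}

```text
clock: 2.82
position: [0.4045, 0.3527, 0.156]
eef_rot: [-0.002, 0.596, 0.803, -0.002]
ft_force: [-1.6, 0.1, -1.5]
grip_width: 0.0857
```

```bash
python3 - <<'E'
from h import *
c=pickle.load(open("w1.pkl","rb"))
im=c["im"];hsv=cv2.cvtColor(im,cv2.COLOR_RGB2HSV)
m=cv2.inRange(hsv,(0,0,40),(180,60,255));m=cv2.inRange(hsv,(85,0,50),(140,90,255))|m
m2=np.zeros_like(m);m2[50:165,350:495]=m[50:165,350:495];m2=cv2.morphologyEx(m2,cv2.MORPH_OPEN,np.ones((3,3)))
k=max(cv2.findContours(m2,0,1)[0],key=cv2.contourArea);print(cv2.contourArea(k))
a=cv2.approxPolyDP(cv2.convexHull(k),3,True)[:,0];print(a.tolist())
for q in [(383,66),(480,72),(372,138),(470,146)]: print(q,onz(c,*map(float,q),.016).round(4))
G=lambda x,y:O*[1,1,0]+[np.cos(YAW)*x-np.sin(YAW)*y,np.sin(YAW)*x+np.cos(YAW)*y,.016]
for x,y in[(-.057,.058),(.101,.058),(-.057,-.058),(.101,-.058)]: print(G(x,y).round(4),proj(c,G(x,y)).round(1))
# knob top circle: bright
print("knob z.2293",onz(c,376,102,.2293))
st();w=cam("wrist");save(w,"w2");pickle.dump(w,open("w2.pkl","wb"))
hsv=cv2.cvtColor(w["im"],cv2.COLOR_RGB2HSV)
m=cv2.inRange(hsv,(12,25,130),(28,110,255));m=cv2.morphologyEx(m,cv2.MORPH_OPEN,np.ones((5,5)))
for k in cv2.findContours(m,0,1)[0]:
    if cv2.contourArea(k)>1500:
        P=np.array([onz(w,*map(float,q),.012)[:2] for q in k[:,0]]);print(cv2.minAreaRect((P*1000).astype(np.float32)),cv2.boundingRect(k))
E
```

```text
7656.0
[[382, 65], [477, 74], [479, 105], [464, 145], [373, 138], [362, 100]]
(383, 66) [0.5369 0.1287 0.016 ]
(480, 72) [0.6889 0.111  0.016 ]
(372, 138) [0.5188 0.0179 0.016 ]
(470, 146) [ 0.6832 -0.0051  0.016 ]
[0.5375 0.1287 0.016 ] [383.4  65.9]
[0.6929 0.0999 0.016 ] [481.9  79.3]
[0.5164 0.0147 0.016 ] [370.6 140.1]
[ 0.6717 -0.0141  0.016 ] [462.7 151.8]
knob z.2293 [0.487948 0.079487 0.2293  ]
t 2.8167 p [0.4045 0.3527 0.156 ] F [-1.6  0.1 -1.5] M [-0.01  0.07 -0.03] w 0.0857 q [-0.15  0.49 -0.78  1.9   0.42  0.93 -0.84]
((424.7911071777344, 286.8821716308594), (36.06193542480469, 201.8120574951172), 17.357559204101562) (301, 148, 40, 187)
((306.31964111328125, 372.6368408203125), (260.3305358886719, 129.32350158691406), 82.98636627197266) (125, 0, 207, 238)
((170.52056884765625, 336.8284606933594), (203.70245361328125, 14.708463668823242), 89.98542785644531) (48, 0, 28, 229)
```

View pics/w2.png

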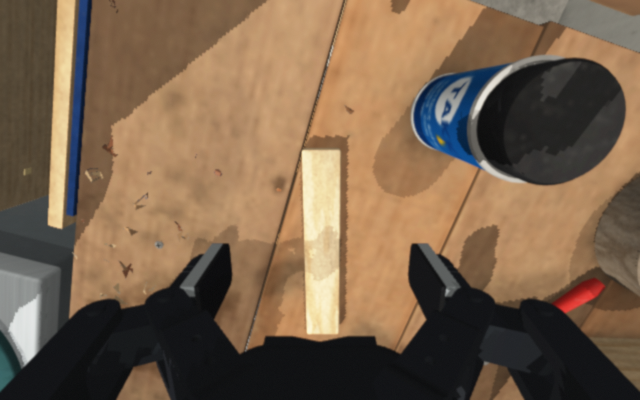

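The slat lies at (320,240), between the open fingers: 36 x 202 mm, as it should be. I'll fit the gauge pose rigidly to its corners and knob, and plan the grasp.

```bash
python3 - <<'E'
from h import *
c=pickle.load(open("w1.pkl","rb"))
def fit(pts):
    a=np.array([p[0] for p in pts]);b=np.array([p[1] for p in pts]);a0,b0=a.mean(0),b.mean(0)
    U,S,V=np.linalg.svd((a-a0).T@(b-b0));Q=V.T@np.diag([1,np.linalg.det(V.T@U.T)])@U.T
    t=b0-Q@a0;print(np.degrees(np.arctan2(Q[1,0],Q[0,0])),t.round(4),((b-(a@Q.T+t))*1000).round(1).tolist())
w=lambda u,v:onz(c,u,v,.016)[:2]
K=((-.0975,0),onz(c,376,102,.2293)[:2])
C=[((-.057,.058),w(383,66.)),((.101,.058),w(480,72.)),((-.057,-.058),w(372,138.)),((.101,-.058),w(470,146.))]
fit(C);fit(C+[K]);fit(C+[K,K,K])
# line-fit of edges in mask colours: front edge & left edge crop for zoom
z=cv2.resize(c["im"][50:165,350:500],None,fx=5,fy=5,interpolation=cv2.INTER_CUBIC);cv2.imwrite("pics/z.png",z[:,:,::-1])
A=down(np.radians(17.36));ax=np.array([-np.sin(np.radians(17.36)),np.cos(np.radians(17.36)),0])
g=np.array([.4248,.2869,0])+.075*ax;print(g)
plan([(g+[0,0,.06],A),(g+[0,0,.024],A)])
E
```

```text
-6.872276213022179 [0.5851 0.0658] [[1.5, -1.5], [-3.4, -0.3], [-2.8, 2.9], [4.7, -1.1]]
-7.092234875140124 [0.585  0.0662] [[1.3, -2.1], [-3.5, -0.3], [-2.5, 2.3], [5.0, -1.2], [-0.3, 1.3]]
-7.245471692726606 [0.5849 0.0665] [[1.2, -2.5], [-3.5, -0.3], [-2.2, 1.8], [5.3, -1.2], [-0.3, 0.7], [-0.3, 0.7], [-0.3, 0.7]]
[0.40242191 0.35848366 0.        ]
4 rows
[[0.26, -0.02, 3.26], [0.26, -0.02, 3.26], [0.25, -0.03, 3.27], [0.0, 0.01, 3.6]]
[[-0.001, -0.0, -0.004], [-0.001, -0.0, -0.004], [-0.001, -0.0, -0.004], [-0.001, -0.0, -0.0]]
```

View pics/z.png

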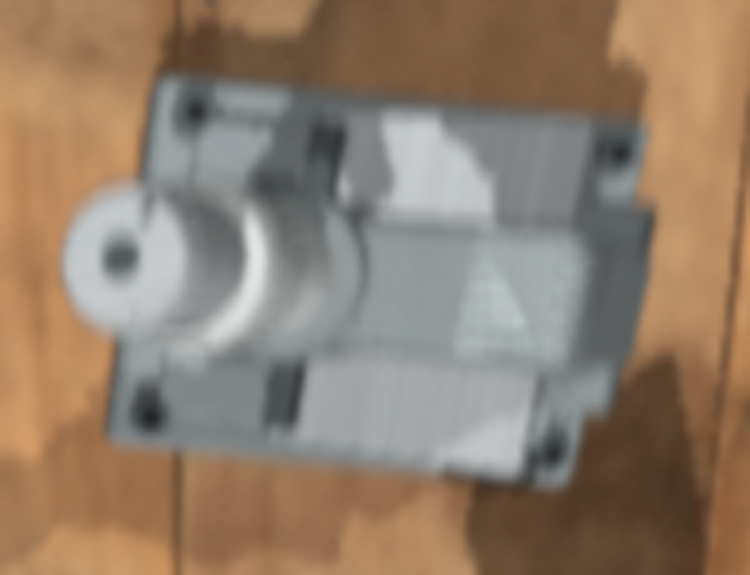

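```bash
python3 - <<'E'
from h import *
c=pickle.load(open("w1.pkl","rb"))
def fit(pts):
    a=np.array([p[0] for p in pts]);b=np.array([p[1] for p in pts]);a0,b0=a.mean(0),b.mean(0)
    U,S,V=np.linalg.svd((a-a0).T@(b-b0));Q=V.T@np.diag([1,np.linalg.det(V.T@U.T)])@U.T
    t=b0-Q@a0;print(np.degrees(np.arctan2(Q[1,0],Q[0,0])),t.round(4),((b-(a@Q.T+t))*1000).round(1).tolist())
f=lambda u,v:(u/5+350-.4,v/5+50-.4)
w=lambda u,v:onz(c,*f(u,v),.016)[:2]
K=((-.0975,0),onz(c,*f(122,259),.2293)[:2]);print(K)
C=[((-.057,.058),w(165,78)),((.101,.058),w(648,125)),((-.057,-.058),w(110,438)),((.101,-.058),w(572,485))]
fit(C);fit(C+[K]);fit(C+[K,K,K])
E
```

```text
((-0.0975, 0), array([0.48608032, 0.08013679]))
-8.656367275800527 [0.5822 0.066 ] [[1.7, -2.1], [-2.7, -1.0], [1.1, 2.0], [-0.1, 1.0]]
-8.599056114117172 [0.5822 0.0659] [[1.8, -1.9], [-2.7, -1.0], [1.0, 2.2], [-0.3, 1.0], [0.3, -0.4]]
-8.559331457849453 [0.5823 0.0658] [[1.7, -1.8], [-2.8, -1.0], [0.9, 2.3], [-0.4, 1.1], [0.2, -0.2], [0.2, -0.2], [0.2, -0.2]]
```

{"op": "play_rows", "data": {"translation": [[0.26, 0, 3.2], [0.26, 0, 3.2], [0.25, -0.1, 3.2], [0, 0, 2], [0, 0, 1.8], [0, 0, 0]], "delta_rot": [[-0.001, 0, -0.004], [-0.001, 0, -0.004], [-0.001, 0, -0.004], [-0.001, 0, 0], [0, 0, 0], [0, 0, 0]], "fingers": 5.5, "grip_force": 40}}

```text
clock: 3.37
position: [0.4043, 0.3555, 0.024]
eef_rot: [0.001, 0.594, 0.804, -0.0]
ft_force: [-0.8, -0.9, -1.2]
grip_width: 0.0551
```

{"op": "play_rows", "data": {"translation": [[0, 0, 0.3], [0, 0, 0], [0, 0, 0], [0, 0, 0], [0, 0, 0], [0, 0, 0], [0, 0, 0], [0, 0, 0]], "delta_rot": [[0, 0, 0], [0, 0, 0], [0, 0, 0], [0, 0, 0], [0, 0, 0], [0, 0, 0], [0, 0, 0], [0, 0, 0]], "fingers": 2.5}}

```text
clock: 4.03
position: [0.4055, 0.3573, 0.0243]
eef_rot: [0.002, 0.594, 0.804, 0.002]
ft_force: [-0.6, -1.7, 9.6]
grip_width: 0.0334
```

```bash
sed -i 's/^YAW=.*/YAW=np.radians(-8.6); O=np.array([.5823,.0659,.09])/' h.py; python3 - <<'E'
from h import *
st()
# grasp: slat centre 71.6mm toward -tool x, underside 21 mm ahead of TCP. TCP target in bed coords: (x, .0716+y, .021+z)
B=btool()
print("slat in tool x:",(q2m(observe()["eef_rot"]).T@(np.array([.4248,.2869,0])-observe()["position"])).round(4))
plan([((.42,.355,.22),down(np.radians(17.4))),(bp(.008,.0716+.12,.021+.03),B)])
E
```

```text
t 4.0333 p [0.4055 0.3573 0.0243] F [-0.6 -1.7  9.6] M [-0.55  0.07 -0.01] w 0.0334 q [-0.28  0.69 -0.63  1.95  0.62  0.7  -1.  ]
slat in tool x: [-0.073  -0.0024  0.0243]
13 rows
[[-0.11, 0.24, -3.26], [-0.11, 0.23, -3.26], [-0.11, 0.23, -3.26], [-0.11, 0.23, -3.26], [-0.11, 0.22, -3.26], [-0.1, 0.22, -3.26], [-2.03, 1.89, 1.19], [-1.89, 1.9, 1.4], [-1.74, 1.88, 1.59], [-1.59, 1.84, 1.79], [-1.44, 1.78, 1.97], [-1.29, 1.68, 2.15], [-1.14, 1.57, 2.32]]
[[0.001, -0.0, -0.001], [0.001, -0.0, -0.001], [0.001, -0.0, -0.001], [0.001, -0.0, -0.001], [0.001, -0.0, -0.001], [0.001, -0.0, -0.001], [-0.086, -0.02, 0.063], [-0.086, -0.02, 0.063], [-0.086, -0.02, 0.063], [-0.086, -0.02, 0.063], [-0.086, -0.02, 0.063], [-0.086, -0.02, 0.063], [-0.086, -0.02, 0.063]]
```

```bash
python3 - <<'E'
from h import *
B=btool()
print(bp(.008,.073+.16,.0243+.03))
plan([((.42,.355,.15),down(np.radians(17.4))),(bp(.006,.073+.16,.0243+.020),B)])
E
```

```text
[0.59282625 0.29995761 0.13906857]
11 rows
[[-0.16, 0.35, -3.14], [-0.16, 0.34, -3.14], [-0.17, 0.34, -3.14], [-0.16, 0.34, -3.14], [-1.51, 2.17, 0.29], [-1.37, 2.23, 0.51], [-1.21, 2.26, 0.73], [-1.05, 2.26, 0.95], [-0.89, 2.23, 1.16], [-0.73, 2.17, 1.36], [-0.56, 2.08, 1.56]]
[[0.001, -0.0, -0.001], [0.001, -0.0, -0.001], [0.001, -0.0, -0.001], [0.001, -0.0, -0.001], [-0.086, -0.02, 0.063], [-0.086, -0.02, 0.063], [-0.086, -0.02, 0.063], [-0.086, -0.02, 0.063], [-0.086, -0.02, 0.063], [-0.086, -0.02, 0.063], [-0.086, -0.02, 0.063]]
```

```bash
python3 - <<'E'
from h import *
c=pickle.load(open("scene0.pkl","rb"));w=pickle.load(open("w2.pkl","rb"))
print("cap",tri(c,(237,372),w,(555,120)))
for q in[(200,311),(262,284)]: print("brush",onz(c,*q,.015))
E
```

```text
cap (array([0.49074262, 0.44207161, 0.14070617]), np.float64(0.00874456137936562))
brush [0.69874298 0.3249286  0.015     ]
brush [0.60406562 0.1926927  0.015     ]
```

```bash
python3 - <<'E'
from h import *
B=btool()
plan([((.42,.33,.17),down(np.radians(14))),(bp(.006,.073+.15,.0243+.020),B)])
E
```

```text
11 rows
[[-0.76, 0.17, -3.64], [-0.76, 0.17, -3.64], [-0.75, 0.18, -3.64], [-0.75, 0.18, -3.65], [-1.16, 2.29, 0.58], [-1.03, 2.29, 0.79], [-0.89, 2.27, 1.01], [-0.75, 2.22, 1.21], [-0.61, 2.14, 1.42], [-0.47, 2.04, 1.6], [-0.34, 1.91, 1.78]]
[[0.001, -0.0, 0.014], [0.001, -0.0, 0.014], [0.001, -0.0, 0.014], [0.001, -0.0, 0.014], [-0.086, -0.017, 0.054], [-0.086, -0.017, 0.054], [-0.086, -0.017, 0.054], [-0.086, -0.017, 0.054], [-0.086, -0.017, 0.054], [-0.086, -0.017, 0.054], [-0.086, -0.017, 0.054]]
```

{"op": "play_rows", "data": {"translation": [[-0.2, 0, -1.5], [-0.7, 0.2, -3.2], [-0.7, 0.2, -3.3], [-0.7, 0.2, -3.3], [-0.7, 0.2, -3.3], [-1.2, 2.3, 0.6], [-1.0, 2.3, 0.8], [-0.9, 2.3, 1.0], [-0.7, 2.2, 1.2], [-0.6, 2.1, 1.4], [-0.5, 2.0, 1.6], [-0.3, 1.9, 1.8], [0, 0, 0], [0, 0, 0]], "delta_rot": [[0, 0, 0], [0.001, 0, 0.014], [0.001, 0, 0.014], [0.001, 0, 0.014], [0.001, 0, 0.014], [-0.086, -0.017, 0.054], [-0.086, -0.017, 0.054], [-0.086, -0.017, 0.054], [-0.086, -0.017, 0.054], [-0.086, -0.017, 0.054], [-0.086, -0.017, 0.054], [-0.086, -0.017, 0.054], [0, 0, 0], [0, 0, 0]]}}

```text
clock: 5.2
position: [0.5893, 0.2918, 0.1297]
eef_rot: [0.221, 0.72, 0.63, 0.189]
ft_force: [0.1, -0.2, -1.0]
grip_width: 0.0335
```

```bash
cat >> h.py <<'E'
def inbed():
    s=st();B=bed();p=B.T@(np.array(s["position"])-O);e=R.from_matrix(btool().T@q2m(s["eef_rot"])).as_rotvec()
    print("bed xyz mm",(p*1000).round(1),"roterr",e.round(3),"Fbed",(B.T@s["ft_force"]).round(1));return p
E
python3 - <<'E'
from h import *
inbed();w=cam("wrist");save(w,"w3");pickle.dump(w,open("w3.pkl","wb"))
for n in("scene","side"):
    c=cam(n);save(c,n+"3");pickle.dump(c,open(n+"3.pkl","wb"))
B=btool();plan([(bp(.006,.073+.15,.0243+.020),B)])
E
```

```text
t 5.2 p [0.5893 0.2918 0.1297] F [ 0.1 -0.2 -1. ] M [ 0.16  0.67 -0.02] w 0.0335 q [-0.46  0.5  -0.28  1.96  1.19  0.6  -1.8 ]
bed xyz mm [  0.7 224.4  47.9] roterr [ 0.021  0.004 -0.016] Fbed [-0.4 -0.2 -0.9]
1 rows
[[-0.15, 0.47, 0.38]]
[[-0.021, -0.005, 0.015]]
```

View pics/w3.png

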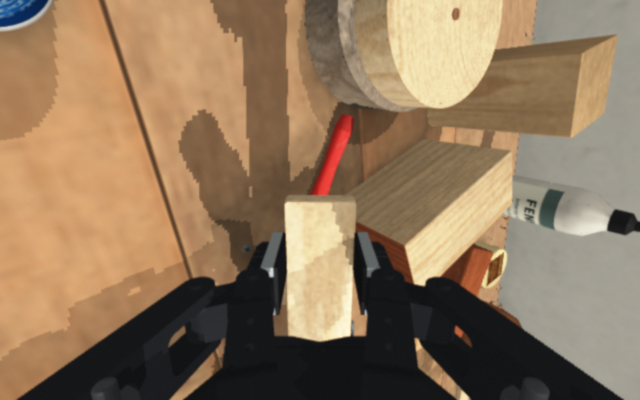

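{"op": "play_rows", "data": {"translation": [[-0.15, 0.5, 0.4], [0, 0, 1.65], [0, 0, 0], [0, 0, 0]], "delta_rot": [[-0.021, -0.005, 0.015], [0, 0, 0], [0, 0, 0], [0, 0, 0]]}}

```text
clock: 5.68
position: [0.6052, 0.2873, 0.1154]
eef_rot: [0.228, 0.724, 0.621, 0.195]
ft_force: [0.2, 0.3, -0.5]
grip_width: 0.0335
```

```bash
python3 - <<'E'
from h import *
p=inbed();A=q2m(observe()["eef_rot"])
for n in("scene","side"):
    c=cam(n);save(c,n+"4");pickle.dump(c,open(n+"4.pkl","wb"))
d=pickle.load(open("side4.pkl","rb"));c=pickle.load(open("scene4.pkl","rb"))
a=cv2.resize(c["im"][190:300,240:400],None,fx=4,fy=4,interpolation=cv2.INTER_CUBIC)[:300]
b=cv2.resize(d["im"][140:260,255:415],None,fx=5,fy=5,interpolation=cv2.INTER_CUBIC)
for k in [(0,0,0),(0,-.045,0),(0,.045,0),(0,0,.018),(-.0177,-.042,.008),(-.0177,.042,.008)]:
    u=proj(d,bp(*k));print(k,u.round(1));cv2.circle(b,(int((u[0]-255+.5)*5),int((u[1]-140+.5)*5)),3,(255,0,0),-1)
cv2.imwrite("pics/c4.png",b[:,:,::-1])
E
```

```text
t 5.6833 p [0.6052 0.2873 0.1154] F [ 0.2  0.3 -0.5] M [ 0.22  0.72 -0.03] w 0.0335 q [-0.48  0.54 -0.25  1.95  1.26  0.59 -1.88]
bed xyz mm [  5.9 222.3  26.8] roterr [ 0.001 -0.002  0.001] Fbed [-0.2  0.4 -0.5]
(0, 0, 0) [304.4 208.8]
(0, -0.045, 0) [307.1 215.7]
(0, 0.045, 0) [301.8 202.4]
(0, 0, 0.018) [300.7 204.3]
(-0.0177, -0.042, 0.008) [300.  216.9]
(-0.0177, 0.042, 0.008) [295.4 204.4]
```

View pics/c4.png

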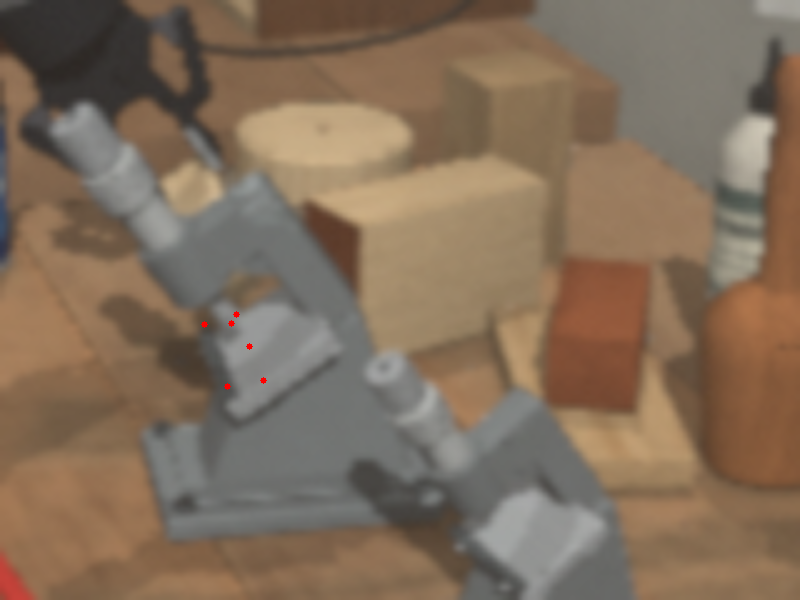

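{"op": "play_rows", "data": {"translation": [[-1.5, 0, 0], [-1.5, 0, 0], [-1, 0, 0], [0, 0, 0]], "delta_rot": [[0, 0, 0], [0, 0, 0], [0, 0, 0], [0, 0, 0]]}}

```text
clock: 6.12
position: [0.5992, 0.2452, 0.1156]
eef_rot: [0.229, 0.724, 0.621, 0.195]
ft_force: [0.5, -1.1, -0.2]
grip_width: 0.0339
```

```bash
python3 - <<'E'
from h import *
inbed();c=cam("scene");d=cam("side")
print("knob",proj(d,bp(0,0,.17)),"seen 269,163.6; scene",proj(c,bp(0,0,.17)),"seen 324.3,218.7")
a=cv2.resize(c["im"][195:295,250:350],None,fx=6,fy=6,interpolation=cv2.INTER_CUBIC)
for k in [(0,0,0),(0,-.045,0),(0,.045,0),(0,0,.018),(-.0177,-.042,.008),(-.0177,.042,.008)]:
    u=proj(c,bp(*k));cv2.circle(a,(int((u[0]-250+.5)*6),int((u[1]-195+.5)*6)),3,(255,0,0),-1)
cv2.imwrite("pics/c5.png",a[:,:,::-1])
E
```

```text
t 6.1167 p [0.5992 0.2452 0.1156] F [ 0.5 -1.1 -0.2] M [ 0.1   0.67 -0.01] w 0.0339 q [-0.44  0.5  -0.22  2.02  1.31  0.53 -1.9 ]
bed xyz mm [  6.4 179.8  26.8] roterr [-0.001 -0.004  0.002] Fbed [ 0.4 -1.  -0.5]
knob [268.14556468 163.49313526] seen 269,163.6; scene [323.63119408 218.14389423] seen 324.3,218.7
```

View pics/c5.png

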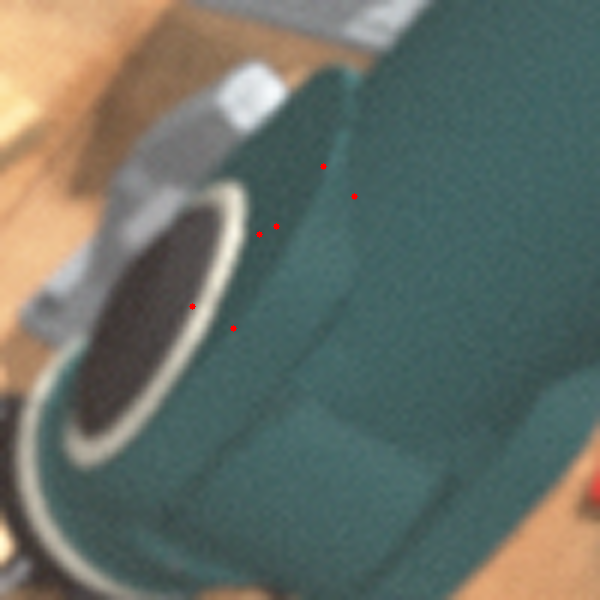

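{"op": "play_rows", "data": {"translation": [[-1.2, 0, 0], [-1.2, 0, 0], [-1.2, 0, 0], [0, 0, 0]], "delta_rot": [[0, 0, 0], [0, 0, 0], [0, 0, 0], [0, 0, 0]]}}

```text
clock: 6.55
position: [0.5936, 0.2093, 0.1151]
eef_rot: [0.229, 0.724, 0.621, 0.195]
ft_force: [1.2, -1.3, -0.7]
grip_width: 0.0332
```

```bash
python3 - <<'E'
from h import *
inbed()
E
```

```text
t 6.55 p [0.5936 0.2093 0.1151] F [ 1.2 -1.3 -0.7] M [0.15 0.68 0.02] w 0.0332 q [-0.4   0.47 -0.19  2.07  1.36  0.48 -1.92]
bed xyz mm [  6.  143.5  26.5] roterr [-0.    -0.004  0.002] Fbed [ 0.7 -1.2 -1.3]
```

No contact so far, so I'll go on to the full insertion (y = 73 mm).

{"op": "play_rows", "data": {"translation": [[-1.4, 0, 0], [-1.4, 0, 0], [-1.4, 0, 0], [-1.4, 0, 0], [-1.4, 0, 0], [0, 0, 0], [0, 0, 0]], "delta_rot": [[0, 0.001, 0], [0, 0.001, 0], [0, 0.001, 0], [0, 0, 0], [0, 0, 0], [0, 0, 0], [0, 0, 0]]}}

```text
clock: 7.13
position: [0.5833, 0.1425, 0.1153]
eef_rot: [0.228, 0.723, 0.621, 0.197]
ft_force: [-0.3, 1.1, -0.8]
grip_width: 0.0337
```

```bash
python3 - <<'E'
from h import *
inbed();d=cam("side")
cv2.imwrite("pics/c6.png",cv2.resize(d["im"][150:250,265:365],None,fx=6,fy=6,interpolation=cv2.INTER_CUBIC)[:,:,::-1])
E
```

```text
t 7.1333 p [0.5833 0.1425 0.1153] F [-0.3  1.1 -0.8] M [0.17 0.71 0.  ] w 0.0337 q [-0.33  0.41 -0.14  2.17  1.49  0.38 -1.97]
bed xyz mm [ 5.9 75.9 26.8] roterr [-0.001  0.001  0.002] Fbed [-0.8  1.1 -0.3]
```

View pics/c6.png

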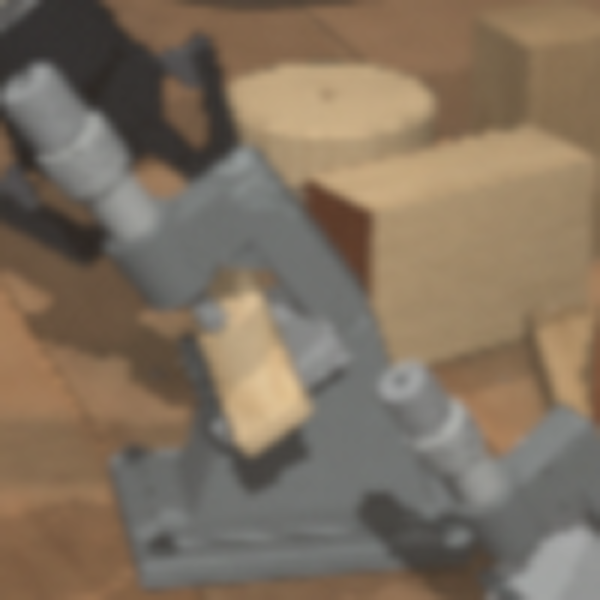

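{"op": "play_rows", "data": {"translation": [[-0.3, 0, 0], [0, 0, 0.15], [0, 0, 0.1], [0, 0, 0]], "delta_rot": [[0, 0, 0], [0, 0, 0], [0, 0, 0], [0, 0, 0]]}}

```text
clock: 7.52
position: [0.5844, 0.1405, 0.113]
eef_rot: [0.227, 0.723, 0.622, 0.197]
ft_force: [-0.1, 0.3, 0.2]
grip_width: 0.0333
```

```bash
python3 - <<'E'
from h import *
inbed()
E
```

```text
t 7.5167 p [0.5844 0.1405 0.113 ] F [-0.1  0.3  0.2] M [ 0.01  0.56 -0.05] w 0.0333 q [-0.33  0.42 -0.13  2.17  1.51  0.37 -1.99]
bed xyz mm [ 5.8 74.  24. ] roterr [-0.001  0.002  0.001] Fbed [-0.   0.2  0.3]
```

{"op": "play_rows", "data": {"translation": [[0, 0, 0.1], [0, 0, 0], [0, 0, 0]], "delta_rot": [[0, 0, 0], [0, 0, 0], [0, 0, 0]]}}

```text
clock: 7.77
position: [0.5848, 0.1405, 0.1124]
eef_rot: [0.227, 0.723, 0.622, 0.197]
ft_force: [-3.6, 1.2, 5.1]
grip_width: 0.0334
```

```bash
python3 - <<'E'
from h import *
inbed()
E
```

```text
t 7.7667 p [0.5848 0.1405 0.1124] F [-3.6  1.2  5.1] M [ 0.12  0.68 -0.01] w 0.0334 q [-0.33  0.42 -0.13  2.17  1.51  0.37 -1.99]
bed xyz mm [ 5.8 74.2 23.3] roterr [-0.001  0.002  0.001] Fbed [-0.2  0.6  6.3]
```

{"op": "play_rows", "data": {"translation": [[0, -0.2, 0], [0, -0.2, 0], [0, 0, 0]], "delta_rot": [[0, 0, 0], [0, 0, 0], [0, 0, 0]]}}

```text
clock: 8.02
position: [0.5819, 0.1408, 0.1104]
eef_rot: [0.228, 0.723, 0.622, 0.197]
ft_force: [-1.5, 1.4, 6.8]
grip_width: 0.0337
```

```bash
python3 - <<'E'
from h import *
inbed()
E
```

```text
t 8.0167 p [0.5819 0.1408 0.1104] F [-1.5  1.4  6.8] M [-0.05  0.19 -0.01] w 0.0337 q [-0.33  0.42 -0.13  2.17  1.53  0.38 -2.01]
bed xyz mm [ 2.2 74.  23.3] roterr [-0.002  0.002  0.001] Fbed [2.5 1.2 6.6]
```

{"op": "play_rows", "data": {"translation": [[0, -0.1, 0], [0, -0.1, 0], [0, 0, 0]], "delta_rot": [[0, 0, 0], [0, 0, 0], [0, 0, 0]]}}

```text
clock: 8.27
position: [0.5806, 0.141, 0.1095]
eef_rot: [0.228, 0.723, 0.622, 0.198]
ft_force: [-0.1, 0.2, 6.2]
grip_width: 0.0336
```

```bash
python3 - <<'E'
from h import *
inbed()
E
```

```text
t 8.2667 p [0.5806 0.141  0.1095] F [-0.1  0.2  6.2] M [-0.23 -0.08  0.18] w 0.0336 q [-0.33  0.42 -0.13  2.18  1.54  0.38 -2.03]
bed xyz mm [ 0.6 74.  23.4] roterr [-0.002  0.002  0.001] Fbed [3.4 0.2 5.2]
```

{"op": "play_rows", "data": {"translation": [[0, -0.1, 0], [0, 0, 0]], "delta_rot": [[0, 0, 0], [0, 0, 0]]}}

```text
clock: 8.43
position: [0.5803, 0.1411, 0.1093]
eef_rot: [0.228, 0.723, 0.622, 0.198]
ft_force: [3.8, 0.3, 5.9]
grip_width: 0.0336
```

```bash
python3 - <<'E'
from h import *
inbed()
E
```

```text
t 8.4333 p [0.5803 0.1411 0.1093] F [3.8 0.3 5.9] M [-0.42 -0.91  0.37] w 0.0336 q [-0.33  0.42 -0.13  2.18  1.55  0.38 -2.03]
bed xyz mm [ 0.2 74.1 23.4] roterr [-0.003  0.002  0.001] Fbed [6.5 0.9 2.7]
```

Contact with the fence: 6.7 N along x, and the moment change puts the resultant at about y = +2 mm, the middle of the fence. So it is lying square, and I'll release.

{"op": "play_rows", "data": {"translation": [[0, 0, 0], [0, 0, 0], [0, 0, 0], [0, 0, 0], [0, 0, 0], [0, 0, 0]], "delta_rot": [[0, 0, 0], [0, 0, 0], [0, 0, 0], [0, 0, 0], [0, 0, 0], [0, 0, 0]], "fingers": 5.6}}

```text
clock: 8.93
position: [0.5791, 0.1409, 0.1082]
eef_rot: [0.227, 0.723, 0.622, 0.197]
ft_force: [0.5, 0.3, -0.1]
grip_width: 0.0561
```

{"op": "play_rows", "data": {"translation": [[0, 0, -1], [0, 0, -2], [0, 0, -2], [0.5, 0, -3], [2, 0, -3], [3, 0, -3], [2, 0, -3], [0, 0, 0]], "delta_rot": [[0, 0, 0], [0, 0, 0], [0, 0, 0], [0, 0, 0], [0, 0, 0], [0, 0, 0], [0, 0, 0], [0, 0, 0]]}}

```text
clock: 9.6
position: [0.4929, 0.2347, 0.2521]
eef_rot: [0.227, 0.721, 0.623, 0.201]
ft_force: [0.6, 0.9, 0.3]
grip_width: 0.0559
```

```bash
python3 - <<'E'
from h import *
inbed();d=cam("side");c=cam("scene")
o=np.zeros((600,800,3),np.uint8)
o[:480,:400]=cv2.resize(d["im"][160:240,285:351],(400,480),interpolation=cv2.INTER_CUBIC)
o[:480,400:]=cv2.resize(c["im"][190:310,230:330],(400,480),interpolation=cv2.INTER_CUBIC)
cv2.imwrite("pics/c7.png",o[:,:,::-1])
E
```

```text
t 9.6 p [0.4929 0.2347 0.2521] F [0.6 0.9 0.3] M [0.14 0.54 0.07] w 0.0559 q [-0.42  0.12 -0.34  2.15  0.9   0.66 -1.56]
bed xyz mm [-1.000e-01  1.535e+02  1.980e+02] roterr [-0.005  0.01  -0.001] Fbed [ 0.5  1.  -0.1]
```

View pics/c7.png

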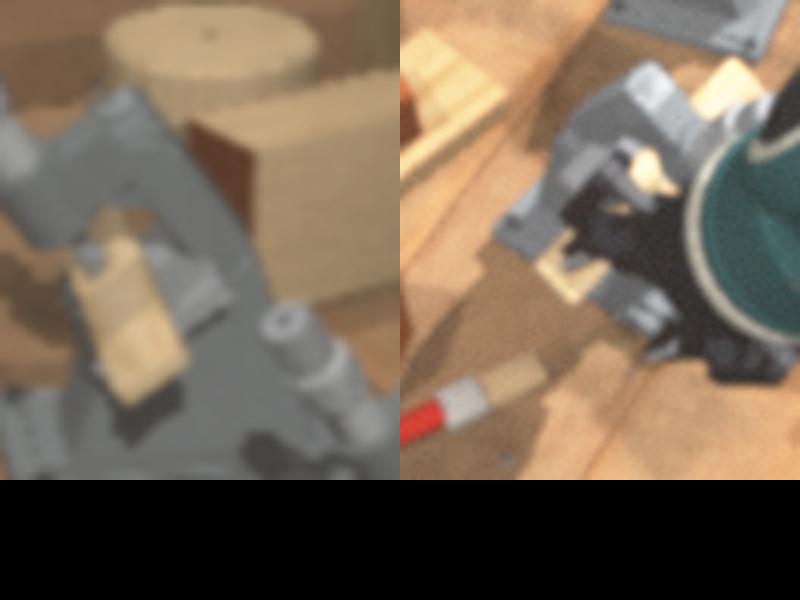

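{"op": "play_rows", "data": {"translation": [[0, 0, -2], [-2, 0, 0], [-3, 0, 0], [-3, 0, 0], [-3, 0, 0], [-3, 0, 0], [-1.4, 0, 0], [0, 0, 0], [0, 0, 0]], "delta_rot": [[0, 0, 0], [0.005, -0.01, 0], [0, 0, 0], [0, 0, 0], [0, 0, 0], [0, 0, 0], [0, 0, 0], [0, 0, 0], [0, 0, 0]]}}

```text
clock: 10.45
position: [0.4588, 0.0768, 0.2637]
eef_rot: [0.229, 0.726, 0.62, 0.191]
ft_force: [0.7, 0.5, 0.3]
grip_width: 0.0559
```

```bash
python3 - <<'E'
from h import *
inbed();w=cam("wrist");save(w,"w8");pickle.dump(w,open("w8.pkl","wb"))
plan([(bp(0,0,.2),btool())])
print([proj(w,bp(*k)).round(0).tolist() for k in[(0,0,.17),(.014,0,.17),(0,.014,.17),(0,.1,.012)]])
E
```

```text
t 10.45 p [0.4588 0.0768 0.2637] F [0.7 0.5 0.3] M [0.12 0.57 0.02] w 0.0559 q [-0.24 -0.11 -0.18  2.34  0.69  0.49 -1.13]
bed xyz mm [ -1.7  -7.7 213.3] roterr [ 0.005 -0.01   0.003] Fbed [ 0.7  0.6 -0.1]
1 rows
[[0.69, 0.17, 1.33]]
[[-0.005, 0.009, -0.002]]
[[322.0, 214.0], [346.0, 214.0], [322.0, 191.0], [322.0, 60.0]]
```

View pics/w8.png

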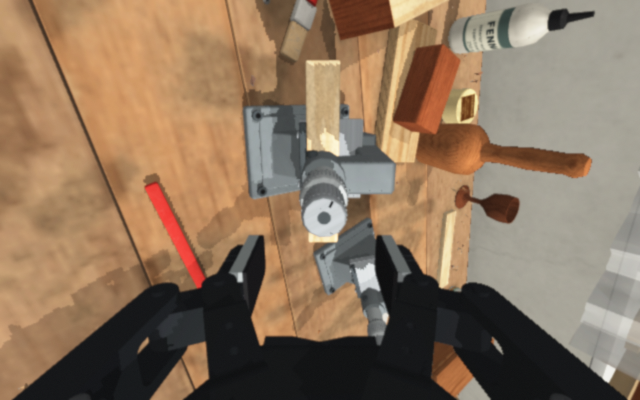

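The knob end shows at (324,216), about 1.2 mm from the prediction. The slat shows straight, centred on x = 322 from end to end. I'll correct by 1 mm and go down over the knob.

{"op": "play_rows", "data": {"translation": [[0.6, 0.27, 0.5], [0, 0, 0.8], [0, 0, 0]], "delta_rot": [[-0.005, 0.009, -0.002], [0, 0, 0], [0, 0, 0]]}}

```text
clock: 10.75
position: [0.47, 0.0836, 0.2539]
eef_rot: [0.227, 0.722, 0.623, 0.196]
ft_force: [0.1, -0.4, -1.4]
grip_width: 0.0556
```

```bash
python3 - <<'E'
from h import *
inbed();plan([(bp(.001,-.001,.164),btool())],v=.015)
E
```

```text
t 10.75 p [0.47   0.0836 0.2539] F [ 0.1 -0.4 -1.4] M [ 0.07  0.7  -0.02] w 0.0556 q [-0.24 -0.07 -0.19  2.33  0.74  0.46 -1.18]
bed xyz mm [  0.8   0.7 199.5] roterr [ 0.001  0.001 -0.002] Fbed [-0.7 -0.3 -1.2]
3 rows
[[-0.06, 0.01, 1.18], [-0.06, 0.01, 1.18], [-0.05, 0.0, 1.18]]
[[-0.0, -0.0, 0.001], [-0.0, -0.0, 0.001], [-0.0, -0.0, 0.001]]
```

{"op": "play_rows", "data": {"translation": [[0, 0, 0], [0, 0, 0], [0, 0, 0], [0, 0, 0], [0, 0, 0]], "delta_rot": [[0, 0, -0.12], [0, 0, -0.12], [0, 0, -0.12], [0, 0, -0.12], [0, 0, 0]]}}

```text
clock: 11.17
position: [0.4695, 0.0834, 0.2549]
eef_rot: [0.268, 0.551, 0.778, 0.136]
ft_force: [-0.9, 0.3, 0.1]
grip_width: 0.0559
```

```bash
python3 - <<'E'
from h import *
inbed()
E
```

```text
t 11.1667 p [0.4695 0.0834 0.2549] F [-0.9  0.3  0.1] M [ 0.08  0.53 -0.01] w 0.0559 q [-0.27 -0.08 -0.16  2.33  0.74  0.46 -0.69]
bed xyz mm [  1.1   0.4 200.6] roterr [-0.     0.001 -0.488] Fbed [-0.7  0.1  0.6]
```

{"op": "play_rows", "data": {"translation": [[0, 0, 0], [0, 0, 0], [0, 0, 0], [0, 0, 0], [0, 0, 0], [0, 0, 0], [0, 0, 0], [0, 0, 0], [0, 0, 0], [0, 0, 0], [0, 0, 0], [0, 0, 0], [0, 0, 0], [0, 0, 0], [0, 0, 0], [0, 0, 0], [0, 0, 0], [0, 0, 0], [0, 0, 0], [0, 0, 0]], "delta_rot": [[0, 0, -0.12], [0, 0, -0.12], [0, 0, -0.12], [0, 0, -0.12], [0, 0, -0.12], [0, 0, -0.12], [0, 0, -0.12], [0, 0, -0.12], [0, 0, -0.12], [0, 0, -0.12], [0, 0, -0.12], [0, 0, -0.12], [0, 0, -0.12], [0, 0, -0.12], [0, 0, -0.12], [0, 0, -0.12], [0, 0, -0.12], [0, 0, -0.12], [0, 0, -0.12], [0, 0, -0.12]]}}

```text
clock: 12.83
position: [0.4695, 0.0833, 0.2551]
eef_rot: [0.224, -0.523, 0.797, -0.2]
ft_force: [0.4, -0.3, -0.1]
grip_width: 0.0558
```

{"op": "play_rows", "data": {"translation": [[0, 0, 0], [0, 0, 0], [0, 0, 0], [0, 0, 0], [0, 0, 0], [0, 0, 0], [0, 0, 0], [0, 0, 0]], "delta_rot": [[0, 0, -0.12], [0, 0, -0.12], [0, 0, -0.12], [0, 0, -0.12], [0, 0, -0.12], [0, 0, -0.12], [0, 0, 0], [0, 0, 0]]}}

```text
clock: 13.5
position: [0.4695, 0.0832, 0.2551]
eef_rot: [-0.14, 0.768, -0.565, 0.266]
ft_force: [-0.4, -0.3, -0.0]
grip_width: 0.0564
```

```bash
python3 - <<'E'
from h import *
inbed();plan([(bp(.001,-.001,.164),btool(-3.608))],v=.015)
E
```

```text
t 13.5 p [0.4695 0.0832 0.2551] F [-0.4 -0.3 -0. ] M [0.1  0.59 0.04] w 0.0564 q [-0.47 -0.08  0.04  2.34  0.77  0.48  2.39]
bed xyz mm [1.200e+00 2.000e-01 2.007e+02] roterr [1.000e-03 1.000e-03 2.689e+00] Fbed [-0.3 -0.3  0.2]
3 rows
[[0.03, 0.02, 1.22], [0.04, 0.03, 1.23], [0.03, 0.02, 1.22]]
[[-0.0, 0.0, -0.004], [-0.0, 0.0, -0.004], [-0.0, 0.0, -0.004]]
```

{"op": "play_rows", "data": {"translation": [[0.04, 0.02, 1.1], [0.04, 0.03, 1.1], [0.03, 0.02, 1.1], [0, 0, 0], [0, 0, 0]], "delta_rot": [[0, 0, 0], [0, 0, 0], [0, 0, 0], [0, 0, 0], [0, 0, 0]]}}

```text
clock: 13.92
position: [0.4877, 0.0787, 0.2278]
eef_rot: [-0.14, 0.769, -0.564, 0.266]
ft_force: [-0.2, 0.4, -0.5]
grip_width: 0.0559
```

```bash
python3 - <<'E'
from h import *
inbed()
E
```

```text
t 13.9167 p [0.4877 0.0787 0.2278] F [-0.2  0.4 -0.5] M [0.07 0.62 0.01] w 0.0559 q [-0.45  0.    0.05  2.34  0.88  0.4   2.3 ]
bed xyz mm [  0.8  -1.5 167.6] roterr [ 0.000e+00 -1.000e-03  2.686e+00] Fbed [-0.5  0.4 -0.3]
```

{"op": "play_rows", "data": {"translation": [[0, 0, 0], [0, 0, 0], [0, 0, 0], [0, 0, 0], [0, 0, 0], [0, 0, 0], [0, 0, 0], [0, 0, 0]], "delta_rot": [[0, 0, 0], [0, 0, 0], [0, 0, 0], [0, 0, 0], [0, 0, 0], [0, 0, 0], [0, 0, 0], [0, 0, 0]], "fingers": 2.0, "grip_force": 30}}

```text
clock: 14.58
position: [0.4872, 0.0787, 0.2284]
eef_rot: [-0.14, 0.77, -0.563, 0.267]
ft_force: [-13.7, -0.9, 9.6]
grip_width: 0.0273
```

```bash
python3 - <<'E'
from h import *
inbed()
E
```

```text
t 14.5833 p [0.4872 0.0787 0.2284] F [-13.7  -0.9   9.6] M [-0.22  2.   -0.38] w 0.0273 q [-0.45 -0.    0.05  2.34  0.88  0.4   2.3 ]
bed xyz mm [  0.8  -1.5 168.4] roterr [1.000e-03 1.000e-03 2.683e+00] Fbed [-5.5 -3.  15.6]
```

{"op": "play_rows", "data": {"translation": [[0, 0.03, -0.08], [0, 0, 0], [0, 0, 0]], "delta_rot": [[0, 0, 0], [0, 0, 0], [0, 0, 0]]}}

```text
clock: 14.83
position: [0.4869, 0.0787, 0.2286]
eef_rot: [-0.14, 0.77, -0.563, 0.267]
ft_force: [1.9, -0.3, -6.2]
grip_width: 0.0264
```

```bash
python3 - <<'E'
from h import *
inbed()
E
```

```text
t 14.8333 p [0.4869 0.0787 0.2286] F [ 1.9 -0.3 -6.2] M [ 0.16  1.02 -0.01] w 0.0264 q [-0.45 -0.    0.05  2.34  0.87  0.4   2.3 ]
bed xyz mm [  0.6  -1.7 168.7] roterr [1.000e-03 1.000e-03 2.683e+00] Fbed [-2.  -0.  -6.2]
```

{"op": "play_rows", "data": {"translation": [[0, 0, 0], [0, 0, 0], [0, 0, 0], [0, 0, 0], [0, 0, 0], [0, 0, 0], [0, 0, 0]], "delta_rot": [[0, 0, 0.12], [0, 0, 0.12], [0, 0, 0.12], [0, 0, 0.12], [0, 0, 0.12], [0, 0, 0.12], [0, 0, 0]]}}

```text
clock: 15.42
position: [0.4868, 0.0786, 0.2285]
eef_rot: [0.225, -0.52, 0.8, -0.2]
ft_force: [0.1, -0.5, -5.6]
grip_width: 0.027
```

```bash
python3 - <<'E'
from h import *
inbed()
E
```

```text
t 15.4167 p [0.4868 0.0786 0.2285] F [ 0.1 -0.5 -5.6] M [ 0.13  1.34 -0.05] w 0.027 q [-0.45 -0.    0.05  2.34  0.88  0.4   1.57]
bed xyz mm [  0.6  -1.7 168.7] roterr [-1.000e-03 -0.000e+00 -2.874e+00] Fbed [-3.1 -0.5 -4.7]
```

{"op": "play_rows", "data": {"translation": [[0, 0, 0], [0, 0, 0], [0, 0, 0], [0, 0, 0], [0, 0, 0], [0, 0, 0], [0, 0, 0], [0, 0, 0], [0, 0, 0], [0, 0, 0], [0, 0, 0], [0, 0, 0], [0, 0, 0], [0, 0, 0], [0, 0, 0], [0, 0, 0], [0, 0, 0]], "delta_rot": [[0, 0, 0.12], [0, 0, 0.12], [0, 0, 0.12], [0, 0, 0.12], [0, 0, 0.12], [0, 0, 0.12], [0, 0, 0.12], [0, 0, 0.12], [0, 0, 0.12], [0, 0, 0.12], [0, 0, 0.12], [0, 0, 0.12], [0, 0, 0.12], [0, 0, 0.12], [0, 0, 0.12], [0, 0, 0.12], [0, 0, 0]]}}

```text
clock: 16.83
position: [0.4868, 0.0789, 0.2284]
eef_rot: [0.293, 0.355, 0.885, 0.069]
ft_force: [-2.5, 1.7, -4.8]
grip_width: 0.0269
```

```bash
python3 - <<'E'
from h import *
inbed()
E
```

```text
t 16.8333 p [0.4868 0.0789 0.2284] F [-2.5  1.7 -4.8] M [0.44 1.75 0.13] w 0.0269 q [-0.44 -0.    0.04  2.34  0.88  0.4  -0.34]
bed xyz mm [  0.5  -1.5 168.7] roterr [-0.001  0.001 -0.959] Fbed [-5.   1.3 -2.3]
```

{"op": "play_rows", "data": {"translation": [[0, 0, 0], [0, 0, 0], [0, 0, 0], [0, 0, 0], [0, 0, 0], [0, 0, 0], [0, 0, 0], [0, 0, 0], [0, 0, 0], [0, 0, 0], [0, 0, 0], [0, 0, 0], [0, 0, 0], [0, 0, 0], [0, 0, 0], [0, 0, 0], [0, 0, 0], [0, 0, 0], [0, 0, 0]], "delta_rot": [[0, 0, 0.12], [0, 0, 0.12], [0, 0, 0.12], [0, 0, 0.12], [0, 0, 0.12], [0, 0, 0.12], [0, 0, 0.12], [0, 0, 0.12], [0, 0, 0.12], [0, 0, 0.12], [0, 0, 0.12], [0, 0, 0.12], [0, 0, 0.12], [0, 0, 0.12], [0, 0, 0.12], [0, 0, 0.12], [0, 0, 0.12], [0, 0, 0.12], [0, 0, 0]]}}

```text
clock: 18.42
position: [0.4871, 0.0788, 0.2286]
eef_rot: [0.077, 0.948, 0.106, 0.291]
ft_force: [-1.9, 1.3, -3.8]
grip_width: 0.0264
```

```bash
python3 - <<'E'
from h import *
inbed()
E
```

```text
t 18.4167 p [0.4871 0.0788 0.2286] F [-1.9  1.3 -3.8] M [0.35 1.36 0.12] w 0.0264 q [-0.44 -0.    0.04  2.34  0.88  0.4  -2.5 ]
bed xyz mm [  0.8  -1.4 168.7] roterr [0.000e+00 1.000e-03 1.198e+00] Fbed [-3.9  1.  -1.9]
```

{"op": "play_rows", "data": {"translation": [[0, 0, 0], [0, 0, 0], [0, 0, 0], [0, 0, 0], [0, 0, 0]], "delta_rot": [[0, 0, 0], [0, 0, 0], [0, 0, 0], [0, 0, 0], [0, 0, 0]], "fingers": 5.6}}

```text
clock: 18.83
position: [0.4873, 0.0787, 0.2288]
eef_rot: [0.078, 0.948, 0.106, 0.291]
ft_force: [0.2, -0.4, 0.7]
grip_width: 0.0561
```

{"op": "play_rows", "data": {"translation": [[0, 0, 0], [0, 0, 0], [0, 0, 0], [0, 0, 0], [0, 0, 0], [0, 0, 0], [0, 0, 0], [0, 0, 0], [0, 0, 0], [0, 0, 0], [0, 0, 0], [0, 0, 0], [0, 0, 0], [0, 0, 0], [0, 0, 0], [0, 0, 0], [0, 0, 0], [0, 0, 0], [0, 0, 0], [0, 0, 0]], "delta_rot": [[0, 0, -0.12], [0, 0, -0.12], [0, 0, -0.12], [0, 0, -0.12], [0, 0, -0.12], [0, 0, -0.12], [0, 0, -0.12], [0, 0, -0.12], [0, 0, -0.12], [0, 0, -0.12], [0, 0, -0.12], [0, 0, -0.12], [0, 0, -0.12], [0, 0, -0.12], [0, 0, -0.12], [0, 0, -0.12], [0, 0, -0.12], [0, 0, -0.12], [0, 0, -0.12], [0, 0, -0.12]]}}

```text
clock: 20.5
position: [0.4873, 0.0787, 0.2287]
eef_rot: [0.299, 0.242, 0.922, 0.032]
ft_force: [-0.7, -0.2, -0.6]
grip_width: 0.0561
```

{"op": "play_rows", "data": {"translation": [[0, 0, 0], [0, 0, 0], [0, 0, 0], [0, 0, 0], [0, 0, 0], [0, 0, 0], [0, 0, 0], [0, 0, 0], [0, 0, 0], [0, 0, 0], [0, 0, 0], [0, 0, 0]], "delta_rot": [[0, 0, -0.12], [0, 0, -0.12], [0, 0, -0.12], [0, 0, -0.12], [0, 0, -0.12], [0, 0, -0.12], [0, 0, -0.12], [0, 0, -0.12], [0, 0, -0.12], [0, 0, -0.12], [0, 0, 0], [0, 0, 0]]}}

```text
clock: 21.5
position: [0.4872, 0.0787, 0.2287]
eef_rot: [0.266, -0.317, 0.899, -0.141]
ft_force: [0.2, -0.5, 0.1]
grip_width: 0.0559
```

```bash
python3 - <<'E'
from h import *
inbed()
E
```

```text
t 21.5 p [0.4872 0.0787 0.2287] F [ 0.2 -0.5  0.1] M [ 0.1   0.61 -0.02] w 0.0559 q [-0.45 -0.    0.05  2.34  0.88  0.4   1.1 ]
bed xyz mm [  1.   -1.6 168.6] roterr [-1.000e-03 -0.000e+00 -2.398e+00] Fbed [ 0.3 -0.5 -0. ]
```

{"op": "play_rows", "data": {"translation": [[0, 0, -0.1], [0, 0, 0], [0, 0, 0], [0, 0, 0], [0, 0, 0], [0, 0, 0], [0, 0, 0], [0, 0, 0]], "delta_rot": [[0, 0, 0], [0, 0, 0], [0, 0, 0], [0, 0, 0], [0, 0, 0], [0, 0, 0], [0, 0, 0], [0, 0, 0]], "fingers": 2.0}}

```text
clock: 22.17
position: [0.4865, 0.0791, 0.2295]
eef_rot: [0.266, -0.318, 0.899, -0.141]
ft_force: [-7.4, 1.9, 6.2]
grip_width: 0.0265
```

{"op": "play_rows", "data": {"translation": [[0, 0, -0.06], [0, 0, 0], [0, 0, 0], [0, 0, 0], [0, 0, 0], [0, 0, 0], [0, 0, 0], [0, 0, 0]], "delta_rot": [[0, 0, 0], [0, 0, 0.12], [0, 0, 0.12], [0, 0, 0.12], [0, 0, 0.12], [0, 0, 0.12], [0, 0, 0.12], [0, 0, 0]]}}

```text
clock: 22.83
position: [0.4863, 0.0789, 0.2298]
eef_rot: [0.299, 0.023, 0.953, -0.038]
ft_force: [4.2, 0.8, -6.2]
grip_width: 0.0264
```

```bash
python3 - <<'E'
from h import *
inbed()
E
```

```text
t 22.8333 p [0.4863 0.0789 0.2298] F [ 4.2  0.8 -6.2] M [0.37 0.62 0.23] w 0.0264 q [-0.44 -0.01  0.04  2.34  0.87  0.4   0.38]
bed xyz mm [  0.8  -1.5 170.1] roterr [-1.000e-03  0.000e+00 -1.673e+00] Fbed [-0.3  1.4 -7.4]
```

Total so far is 5.5 rad; I'll add 2.9 rad more for the slip.

{"op": "play_rows", "data": {"translation": [[0, 0, 0], [0, 0, 0], [0, 0, 0], [0, 0, 0], [0, 0, 0], [0, 0, 0], [0, 0, 0], [0, 0, 0], [0, 0, 0], [0, 0, 0], [0, 0, 0], [0, 0, 0], [0, 0, 0], [0, 0, 0], [0, 0, 0], [0, 0, 0], [0, 0, 0], [0, 0, 0], [0, 0, 0], [0, 0, 0]], "delta_rot": [[0, 0, 0.12], [0, 0, 0.12], [0, 0, 0.12], [0, 0, 0.12], [0, 0, 0.12], [0, 0, 0.12], [0, 0, 0.12], [0, 0, 0.12], [0, 0, 0.12], [0, 0, 0.12], [0, 0, 0.12], [0, 0, 0.12], [0, 0, 0.12], [0, 0, 0.12], [0, 0, 0.12], [0, 0, 0.12], [0, 0, 0.12], [0, 0, 0.12], [0, 0, 0.12], [0, 0, 0.12]]}}

```text
clock: 24.5
position: [0.4859, 0.0787, 0.2295]
eef_rot: [0.144, 0.896, 0.327, 0.264]
ft_force: [0.9, 0.8, -5.5]
grip_width: 0.0269
```

{"op": "play_rows", "data": {"translation": [[0, 0, 0], [0, 0, 0], [0, 0, 0], [0, 0, 0], [0, 0, 0], [0, 0, 0]], "delta_rot": [[0, 0, 0.12], [0, 0, 0.12], [0, 0, 0.12], [0, 0, 0.12], [0, 0, 0], [0, 0, 0]]}}

```text
clock: 25.0
position: [0.4859, 0.0788, 0.2295]
eef_rot: [0.078, 0.948, 0.109, 0.29]
ft_force: [-0.0, 1.1, -7.2]
grip_width: 0.027
```

```bash
python3 - <<'E'
from h import *
inbed()
E
```

```text
t 25.0 p [0.4859 0.0788 0.2295] F [-0.   1.1 -7.2] M [0.41 1.45 0.13] w 0.027 q [-0.43 -0.01  0.03  2.34  0.87  0.4  -2.49]
bed xyz mm [  0.4  -1.7 170. ] roterr [0.    0.    1.193] Fbed [-4.2  1.1 -5.8]
```

{"op": "play_rows", "data": {"translation": [[0, 0, 0], [0, 0, 0], [0, 0, 0], [0, 0, 0], [0, 0, 0], [0, 0, -1.5], [0, 0, -2.5], [0, 0, -3], [0, 0, -3], [0, 0, 0], [0, 0, 0]], "delta_rot": [[0, 0, 0], [0, 0, 0], [0, 0, 0], [0, 0, 0], [0, 0, 0], [0, 0, 0], [0, 0, 0], [0, 0, 0], [0, 0, 0], [0, 0, 0], [0, 0, 0]], "fingers": 5.6}}

```text
clock: 25.92
position: [0.4296, 0.0878, 0.3134]
eef_rot: [0.077, 0.947, 0.106, 0.293]
ft_force: [-0.1, -0.8, -0.5]
grip_width: 0.056
```

```bash
python3 - <<'E'
from h import *
inbed();d=cam("side");w=cam("wrist");c=cam("scene")
o=np.zeros((600,800,3),np.uint8)
o[:600,:480]=cv2.resize(d["im"][160:240,285:349],(480,600),interpolation=cv2.INTER_CUBIC)
o[:200,480:]=cv2.resize(w["im"],(320,200),interpolation=cv2.INTER_AREA)
o[200:500,480:]=cv2.resize(c["im"][195:295,240:347],(320,300),interpolation=cv2.INTER_CUBIC)
cv2.imwrite("pics/c9.png",o[:,:,::-1])
for k in[(0,0,0),(0,0,.012),(0,0,.020),(-.0175,-.1,0),(.0175,-.1,0),(-.0175,-.1,.012)]:
    u=proj(d,bp(*k));print(k,((u-[285,160])*7.5).round())
E
```

```text
t 25.9167 p [0.4296 0.0878 0.3134] F [-0.1 -0.8 -0.5] M [0.06 0.63 0.01] w 0.056 q [-0.5  -0.25 -0.01  2.33  0.61  0.65 -2.27]
bed xyz mm [  1.8  -1.2 271.5] roterr [-1.000e-03  5.000e-03  1.199e+00] Fbed [-0.3 -0.8 -0.4]
(0, 0, 0) [145. 366.]
(0, 0, 0.012) [127. 343.]
(0, 0, 0.02) [115. 328.]
(-0.0175, -0.1, 0) [153. 514.]
(0.0175, -0.1, 0) [234. 456.]
(-0.0175, -0.1, 0.012) [133. 490.]
```

View pics/c9.png

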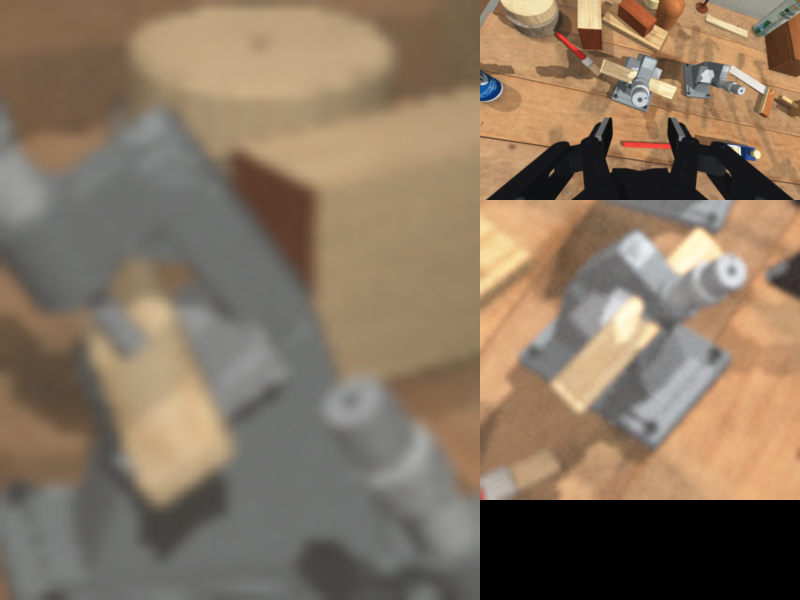

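```bash
python3 -c "
from plant import *
print(finish_job())"
```

```text
the job is handed in; nothing more can be done
None
```

The slat is clamped on the larger gauge's bed for the reading, and the job was handed in at about 26 s with the arm clear of everything.

- **Placing:** I gripped the slat about 73 mm from its middle, slid it in under the spindle and lowered it to light contact. I then pushed it against the fence with about 6.7 N. The moment put that contact within about 2 mm of the fence's middle, so it lies square.
- **Measuring:** I turned the knob about 8.4 rad clockwise in two grips. The spindle needs at most 5.5 rad to come down, so the ratchet slipped by about 2.9 rad or more, well over a quarter turn. That figure comes from the turns commanded; the knob's slip cannot be read directly.
- **Last checks:** The final side view shows the spindle's end on the slat. The slat's visible corners are within about 1 pixel of where they should be. The last force reading was under 1 N.
- **Worth knowing:** Closing on the knob the first time pushed along its axis with about 16 N, while the spindle was still off the slat. On the second grip the axial push was about 9 N. I backed off slightly each time before turning.
- **Bystanders:** The pencil, plane, square and brush showed no sign of having been moved. I judged this by eye in the last wrist view and did not measure it.
- **Pictures:** I viewed 13 pictures against the budget of 10, one past the allowance of one or two.

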